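# Zero the light detector with a tuning tool

### The job

Zero the light detector: take the plastic tuning tool from its stand, press its blade gently home in the slot of the recessed trimmer in the grey metal box (with about 5 to 8 N, never as much as 20) and, keeping it gently pressed, turn the trimmer clockwise until its pointer stands at the index mark. Then lift the tool straight out and put it back upright in its stand, fully down and let go. Touch the box only with the tool, and leave the things standing around where they are.

Things in the scene. Friction and masses are not known exactly. Their poses are not given: they have to be found in the camera images.
- unit: Grey painted die-cast box, fixed to the bench, 110 (x) x 90 (y) x 55 mm high, lid screws in the four corners, three brass coax sockets on its +x side. Origin: centre of its underside; z up. In the middle of its top is a round vertical bore of 36 mm diameter with the trimmer down in it.
- mouth (a point): Centre of the bore's mouth, on the box's top face (55 mm above the bench); axes as those of the box. How deep the trimmer sits is not measured and differs each time: its top is 8 to 24 mm below this point. It rests on a spring: it begins to give at about 1 N of pressing, gives 1 mm for every further 4 N and bottoms after 2 mm (about 9 N).
- index (a point): Middle of the index mark, a long black bar (14 x 2.4 mm) on the box's top, 29 mm from the bore's centre in the box's +x direction. Shorter ticks every 0.3 rad lie round the bore on both sides of it. The tool's blade has about 0.13 rad of play either way in the trimmer's slot, so watch the pointer rather than the hand.
- trimmer (a joint): Angle of the trimmer in rad, counter-clockwise seen from above: 0 with its pointer at the index mark; starts between +0.6 and +1.2 (turn clockwise); stops at -1.4 and +1.4. Turns against a steady friction of about 0.04 N m and stays where left. The slot lies along the line from centre to pointer, so its direction is the box's +x turned by this angle.
- bore (a point): Fixed point on the bore's axis, 23 mm below its mouth (not on the trimmer). The trimmer in the bore is a white plastic disc of 34 mm diameter, coaxial with it. Across it runs one straight slot 20 mm long, 3.6 mm wide, 3 mm deep, ends closed, lips bevelled by 1 mm. The pointer is a short black bar on its top between one end of the slot and the rim.
- tool: Plastic tuning tool, 119 mm long, about 35 g, loose, standing blade-down in its stand. Origin: centre of the blade's tip (lower end); z up along the tool. From the tip up: flat blade 12 mm wide (along the tool's x), 2 mm thick (along y), 8 mm long; round grey shank of 10 mm diameter up to 55 mm; round white collar of 22 mm diameter from 55 to 59 mm; then the handle.
- grip (a point): Middle of the tool's handle, on its axis 90 mm above the blade's tip; axes as those of the tool. The handle is a flat white bar from 59 to 119 mm above the tip, 20 mm wide (along x) and 12 mm thick (along y): grip it across its 12 mm thickness. The tool looks the same after half a turn. It twists in a weak grip, and may sit a millimetre or two off when the fingers have closed.
- stand: Grey plastic stand block, fixed, 60 x 60 x 62 mm high. Origin: centre of its underside; z up.
- socket (a point): Centre of the mouth of the stand's round vertical socket, on its top face (62 mm above the bench). The hole is 16 mm in diameter with a 2 mm chamfer, 58 mm deep; the tool hangs in it by its collar, its tip 55 mm below this point, at any yaw.
- lens_case: Bystander: objective case, upright cylinder with black cap and cream lower part, 36 mm diameter, 59 mm high; origin at the centre of its underside.
- filter: Bystander: round blue filter in a black ring, 33 mm diameter, 9 mm high; origin at the centre of its underside.
- carton: Bystander: small white carton of coverslips, 35 x 63 x 18 mm; origin at the centre of its underside.
Not all that is in view belongs to the job. There is more than one size of the tool; the one meant has the size given above.

How it is judged:
On the way, in this order (a step that is already met when the one before it is completed fails the run):
1. the tool's tip is down in the bore (within 4 mm of its axis, at least 8 mm below the mouth), pressing with more than 3 N (horizontal distance between tool and mouth below 0.004 m and z of tool in the frame of mouth below -0.008 m and contact force between tool and unit above 3 N), for 0.3 s.
2. the trimmer's pointer stands at the index mark (within 0.09 rad) while the tool still presses on it with more than 3 N (all of step 1 and value of joint trimmer between -0.09 and 0.09 rad), for 0.2 s.
At the end, for the whole second after the job is handed in: The trimmer is at rest within 0.09 rad of the index mark, and the tool stands released and at rest in the stand's socket: upright within 0.1 rad, its tip within 6 mm of the socket's axis and no more than 11 mm above the bench (collar down on the stand) (value of joint trimmer between -0.09 and 0.09 rad and horizontal distance between tool and socket below 0.006 m and height (world z) of tool below 0.011 m and angle between tool's own z axis and vertical below 0.1 rad and linear speed of tool below 0.02 m/s and velocity of joint trimmer between -0.05 and 0.05 rad/s); the robot touches nothing.
It fails at once if the tool bears on the box or its trimmer with 20 N or more (contact force between tool and unit above 20 N).
It fails at once if the gripper touches the box (contact force between any of the fingers, the arm and unit above 1 N).
It fails at once if a bystander is moved by more than 10 mm (distance of any of lens_case, filter, carton from where it was at the start of the episode above 0.01 m).
It also fails if it takes over 61 s, if anything falls off the work surface, if the arm or the gripper's body presses on something with over 40 N, if the wrist force passes 120 N, or if a joint passes its speed limit or range.

### The arm

A 6-joint arm with a two-finger parallel gripper is mounted at the origin on a cart in front of the work surface, level with it; the furniture and walls round the work are solid. World frame = base frame: x ahead of the robot, y to its left, z up, the work surface at z = 0. Lengths are in m, angles in rad, forces in N, time in s.
With the tool pointing down it reaches from about 0.3 to 0.875 m from the base axis. Payload 6.4 kg.
Tool frame: the origin (TCP) lies at the very end of the fingers, on their centre line; the grasp point (between the pads) lies 19 mm behind it; x points along the fingers, y is the direction in which the jaws open and shut, and the axes are right-handed (so a half turn about x gives the same grasp; the last joint's range is limited). The gripper opens to 85 mm and grips with 20 to 120 N. Pads are 22 mm wide; open, the fingers measure 114 mm over their backs; the gripper's body (76 mm by 85 mm) begins 54 mm behind the grasp point. The pads swing forward as they close: fully open they stand 13 mm farther back than shut.
Start: joints at [-1.335, 0.181, 1.607, -0, 1.354, -0.206], TCP at [0.246, -0.52, 0.231] pointing down, gripper open.
Joint ranges: [-2.99, 2.99], [-0.89, 2.07], [0.3, 2.58], [-1.14, 4.28], [0, 2.63], [-3.12, 3.12]. Speed limits (rad/s): [2.57, 2.57, 3.01, 3.14, 3.14, 3.14].

### API

Orientations are given as a rotation vector (axis times angle).
In Python, from station import telemetry, camera, camera_params, hand_in gives the robot as it stands.
- The arm moves only by the tool arm_command, never from a script. Its argument "deltas" is a list of rows, each an object with "travel": the shift along the tool's x, y, z in m, a list of three; "rotation": the turn, a rotation vector about the tool's x, y, z in degrees, a list of three. In form: [{"travel": [tx, ty, tz], "rotation": [ax, ay, az]}, ...]. A call has 1 to 10 rows; each row shifts and turns the pose as measured when the row begins, along the tool's axes as they then stand; what a row does not reach is not made up. A row lasts 1/8 s, in which the tool goes at most 62.5 mm and 10.7 degrees, less where a joint would pass 70% of its speed; a pose out of reach is approached as far as the arm can. A call is refused whole if a number of a shift passes 0.0625 or a number of a turn 10.7, either way. A call with a gripper value outside its range is refused whole. "jaw" is the closure in counts, from 0 (fully open) to 255 (shut), set as the call begins (left out, the last holds). The fingers move at their own pace and stop on an object; "grip_force" is the grip in N (left out, the last holds). Time passes only in rows, so rows that do not move let the fingers close. It gives the time, the measured TCP pose, the force and the opening at its end, in the units of the state.
- telemetry.read_state(): the state, without advancing time (a new reading comes with each control period).
- camera(name): name is "scene" or "top" or "wrist"; returns the picture (420x560x3 uint8, red, green, blue); there is no depth.
- camera_params(name): a dict with "fx", "fy", "cx", "cy" (pixels), "distortion" ([k1, k2, p1, p2, k3] as OpenCV has them; the pictures are not rectified), "camera_from_world" (4x4, takes a point from world to camera coordinates). Camera axes: x right, y down, z forward; pixel columns grow to the right and rows downward; lengths in m; the calibration is good to about 2 mm. A picture is of the moment at which its call begins: read the wrist's pose just before it. camera_params takes no time and is no camera call; for the wrist camera it gives the pose at the moment of the call.
- hand_in(): hands the job in, once; it reports no verdict.
The state is a dict: "clock": time; "qpos": joint angles; "qd": joint speeds; "joint_torque": joint torques, N m; "eef_pos": TCP position; "orientation": TCP orientation; "force": force on the tool from outside, world axes, zero at the start; "wrist_torque": the same for the moment, N m; "finger_gap": finger opening in m.
Only numpy, scipy, OpenCV 4.12 (cv2) and the standard library are available. Lean on these libraries where they do the work, as an engineer would, in place of code of your own. Each camera call takes 0.05 s, during which the arm holds its last target. There are 200 camera calls.

## Working session

There is one attempt and no reset: what is moved stays moved. The work goes in short steps, Python scripts to look and compute and a tool call to move; the robot and the scene stay as the last step left them, time stands still between calls to the robot, and variables do not carry over. Pictures are saved under pics/ and viewed, about 8 in all and at most 12, crops included, and the job is handed in when it is done.

Besides the shell and the picture viewer there is one more tool, called after "Call:" in YAML: its name, and indented under it one key for each argument. arm_command: Moves the arm, as the interface text tells. Its arguments: {"type":"object","properties":{"deltas":{"type":"array"},"jaw":{"type":"number"},"grip_force":{"type":"number"}},"required":["deltas"]}

```bash
mkdir -p pics; ls
python3 - <<'E'
from station import telemetry, camera, camera_params
import cv2,numpy as np
print(telemetry.read_state())
for n in("scene","top","wrist"):
    p=camera_params(n); print(n,{k:np.round(v,4).tolist() for k,v in p.items()})
    cv2.imwrite(f"pics/{n}0.png",camera(n)[:,:,::-1])
E
```

```text
pics
{'clock': 0.0, 'qpos': array([-1.33532667e+00,  1.81567520e-01,  1.60800267e+00, -2.46215079e-05,
        1.35379637e+00, -2.06282320e-01]), 'qd': array([-0.00084588,  0.00035946, -0.00064081, -0.00169456, -0.00091493,
        0.00147434]), 'joint_torque': array([ 1.25707279e-04, -4.44869864e+01, -3.51337337e+01, -3.11336653e-04,
        9.22640786e-03,  1.68315512e-05]), 'eef_pos': array([ 0.2457125 , -0.51924495,  0.23037185]), 'orientation': array([ 1.97734629,  0.44580601, -1.97744747]), 'force': array([ 0.67391831,  1.33696869, -0.14534247]), 'wrist_torque': array([-0.00123981, -0.03082599, -0.0536716 ]), 'finger_gap': 0.08546304592798708}
scene {'fx': 390.5696, 'fy': 390.5696, 'cx': 276.2998, 'cy': 212.1571, 'distortion': [-0.0382, 0.0, 0.0, 0.0, 0.0], 'camera_from_world': [[-0.5279, -0.8493, -0.0061, 0.374], [-0.4735, 0.3002, -0.828, 0.3082], [0.7051, -0.4342, -0.5607, 0.7168], [0.0, 0.0, 0.0, 1.0]]}
top {'fx': 410.7542, 'fy': 410.7542, 'cx': 281.2642, 'cy': 211.1148, 'distortion': [0.0025, 0.0, 0.0, 0.0, 0.0], 'camera_from_world': [[0.0157, -0.9997, 0.0175, 0.077], [-0.9924, -0.0177, -0.1216, 0.5621], [0.1219, -0.0155, -0.9924, 0.894], [0.0, 0.0, 0.0, 1.0]]}
wrist {'fx': 360.7707, 'fy': 360.7707, 'cx': 280.6534, 'cy': 215.6036, 'distortion': [0.0092, 0.0, 0.0, 0.0, 0.0], 'camera_from_world': [[0.4271, -0.9042, -0.0013, -0.5741], [-0.862, -0.4076, 0.3014, -0.0382], [-0.273, -0.1276, -0.9535, 0.3795], [0.0, 0.0, 0.0, 1.0]]}
```

View pics/top0.png

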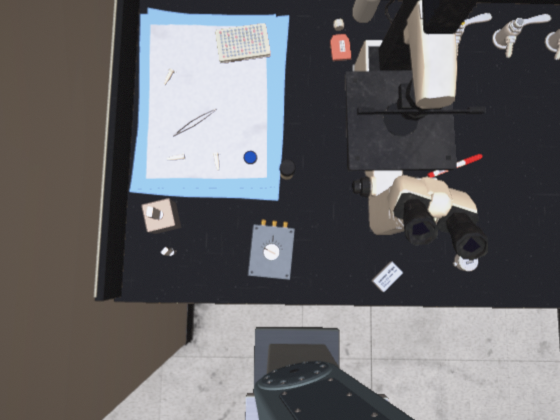

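View pics/scene0.png

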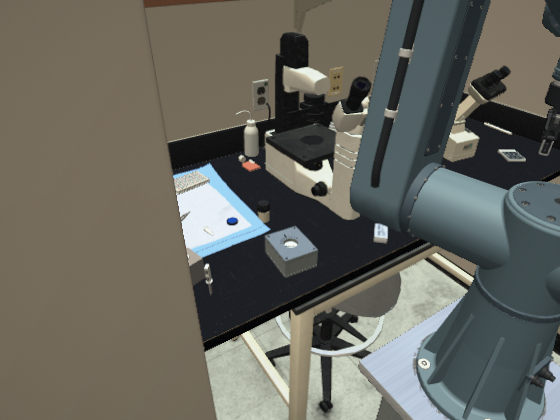

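The top view shows the box around (272,252) with its sockets toward +x. A stand with a tool is around (158,215), and something else at (168,252). Next I'll enlarge that area.

Run:
```python
import cv2,numpy as np
a=cv2.imread("pics/top0.png")
A=cv2.resize(a[192:282,130:220],None,fx=6,fy=6,interpolation=cv2.INTER_CUBIC)[:,:400]
b=cv2.resize(a[215:285,240:303],None,fx=8,fy=8,interpolation=cv2.INTER_CUBIC)[:540]
A=cv2.resize(a[195:262,135:185],None,fx=8,fy=8,interpolation=cv2.INTER_CUBIC)
h=min(A.shape[0],b.shape[0]);cv2.imwrite("pics/c1.png",np.hstack([A[:h],b[:h,:400]]) if 0 else np.hstack([cv2.resize(a[195:265,135:185],(400,560),interpolation=2),cv2.resize(a[215:285,247:297],(400,560),interpolation=2)]))
```

```text
(no output)
```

View pics/c1.png

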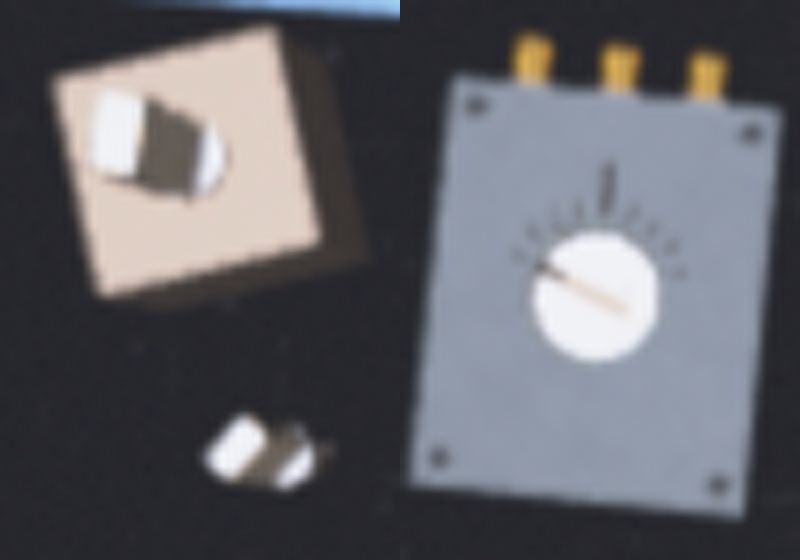

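The crop shows the stand's top corners at (52,78), (278,25), (320,243) and (98,297). The tool's handle top is near (118,135) and its collar near (210,160). The object at (262,455) is a smaller decoy. The bore centre is at (596,297), the pointer at (543,266) and the index mark at (608,190).

```bash
cat > h.py <<'E'
from station import telemetry, camera, camera_params
import cv2,numpy as np
from scipy.spatial.transform import Rotation as R
def proj(p,X):
    T=np.array(p["camera_from_world"]);K=np.array([[p["fx"],0,p["cx"]],[0,p["fy"],p["cy"]],[0,0,1.]])
    return cv2.projectPoints(np.atleast_2d(np.float64(X)),cv2.Rodrigues(T[:3,:3])[0],T[:3,3],K,np.array(p["distortion"]))[0][:,0]
def back(p,uv,z):
    T=np.array(p["camera_from_world"]);K=np.array([[p["fx"],0,p["cx"]],[0,p["fy"],p["cy"]],[0,0,1.]])
    n=cv2.undistortPoints(np.float64(uv).reshape(-1,1,2),K,np.array(p["distortion"]))[:,0]
    d=np.c_[n,np.ones(len(n))]@T[:3,:3]; c=-T[:3,:3].T@T[:3,3]
    z=np.broadcast_to(z,len(d))
    return c+d*((z-c[2])/d[:,2])[:,None]
def snap(n,name):
    s=telemetry.read_state();p=camera_params(n);im=camera(n)[:,:,::-1];cv2.imwrite(f"pics/{name}.png",im);return s,p,im
E
python3 - <<'E'
from h import *
p=camera_params("top")
a=lambda L:np.float64(L)/8+[135,195]
b=lambda L:(np.float64(L)-[400,0])/8+[247,215]
st=back(p,a([(52,78),(278,25),(320,243),(98,297)]),.062);print("stand",st.round(4).tolist(),st.mean(0),np.linalg.norm(np.diff(st,axis=0),axis=1))
d=st[1]-st[2];print("yaw",np.degrees(np.arctan2(d[1],d[0])))
ht=back(p,a([(103,88),(147,100),(135,180),(90,170)]),.126);print("handle top",ht.round(4).tolist(),ht.mean(0)); d=ht[0]-ht[3];print(np.degrees(np.arctan2(d[1],d[0])))
print("collar", back(p,a([(225,158)]),.066))
bx=back(p,b([(452,75),(782,105),(745,518),(410,487)]),.055);print("box",bx.round(4).tolist(),bx.mean(0),np.linalg.norm(np.diff(bx,axis=0),axis=1))
d=bx[0]+bx[1]-bx[2]-bx[3];print("yaw",np.degrees(np.arctan2(d[1],d[0])))
m=back(p,b([(596,297),(608,190)]),[.04,.055]);print(m)
m=back(p,b([(625,312),(543,266)]),.04);d=m[1]-m[0];print(np.degrees(np.arctan2(d[1],d[0])))
s=telemetry.read_state();print(R.from_rotvec(s["orientation"]).as_matrix().round(3))
E
```

```text
stand [[0.5658, 0.3916, 0.062], [0.5815, 0.3311, 0.062], [0.522, 0.3169, 0.062], [0.5063, 0.3759, 0.062]] [0.54392527 0.35387483 0.062     ] [0.06253743 0.06120815 0.06105608]
yaw 13.445696414823653
handle top [[0.555, 0.3578, 0.126], [0.5522, 0.3466, 0.126], [0.5318, 0.3485, 0.126], [0.5341, 0.3599, 0.126]] [0.54328009 0.35321317 0.126     ]
-5.765880511512783
collar [[0.54429405 0.34257459 0.066     ]]
box [[0.5277, 0.1472, 0.055], [0.521, 0.0565, 0.055], [0.409, 0.0652, 0.055], [0.4159, 0.1559, 0.055]] [0.46841641 0.10621934 0.055     ] [0.09092064 0.11239304 0.09089572]
yaw -4.432031238903338
[[0.46810911 0.10670147 0.04      ]
 [0.49693519 0.10386685 0.055     ]]
61.77361703874773
[[-0.     0.428 -0.904]
 [ 0.001 -0.904 -0.428]
 [-1.    -0.001 -0.   ]]
```

Call:
arm_command:
  deltas:
    - {"travel":[0,0,0],"rotation":[10.4,0,0]}
    - {"travel":[0,0,0],"rotation":[10.4,0,0]}
    - {"travel":[0,0,0],"rotation":[10.4,0,0]}
    - {"travel":[0,-0.055,-0.009],"rotation":[0,0,0]}
    - {"travel":[0,-0.055,-0.009],"rotation":[0,0,0]}
    - {"travel":[0,-0.055,-0.009],"rotation":[0,0,0]}
    - {"travel":[0,-0.055,-0.009],"rotation":[0,0,0]}
    - {"travel":[0,-0.055,-0.009],"rotation":[0,0,0]}
    - {"travel":[0,-0.055,-0.005],"rotation":[0,0,0]}
    - {"travel":[0,-0.055,-0.005],"rotation":[0,0,0]}
  jaw: 0
  grip_force: 80

```text
clock: 1.4
eef_pos: [0.3479, -0.1347, 0.2287]
orientation: [-2.151, 0.133, 2.153]
force: [0.7, 0.0, 1.1]
finger_gap: 0.0855
```

```bash
cat >> h.py <<'E'
def plan(t,yaw=None,step=.06):
    s=telemetry.read_state();M=R.from_rotvec(s["orientation"]).as_matrix()
    y0=np.degrees(np.arctan2(M[1,1],M[0,1]));d=M.T@(np.array(t)-s["eef_pos"]);n=int(np.ceil(abs(d).max()/step)) or 1
    # ideal target frame: x down, y at yaw
    tilt=''
    yw=np.radians(y0 if yaw is None else yaw);G=np.c_[[0,0,-1],[np.cos(yw),np.sin(yw),0],np.cross([0,0,-1],[np.cos(yw),np.sin(yw),0])]
    print("t",round(s["clock"],2),"pos",s["eef_pos"].round(4),"yaw",y0.round(2),"gap",round(s["finger_gap"],4),"F",s["force"].round(2),"\n total",d.round(4),n,"rows",(d/n).round(4),"rot",np.degrees(R.from_matrix(M.T@G).as_rotvec()).round(2))
E
python3 - <<'E'
from h import *
plan((.544,.353,.21),-96)
p=camera_params("wrist");T=np.array(p["camera_from_world"]);print(-T[:3,:3].T@T[:3,3], T[2,:3])
E
```

```text
t 1.4 pos [ 0.3479 -0.1347  0.2287] yaw -97.41 gap 0.0855 F [0.69 0.04 1.06] 
 total [ 0.0217 -0.5088 -0.1316] 9 rows [ 0.0024 -0.0565 -0.0146] rot [-1.41  0.06  0.35]
[ 0.42475623 -0.14520209  0.37084313] [-0.29930429  0.04437747 -0.95312517]
```

Call:
arm_command:
  deltas:
    - {"travel":[0,-0.0565,-0.0146],"rotation":[-1.4,0,0.3]}
    - {"travel":[0,-0.0565,-0.0146],"rotation":[0,0,0]}
    - {"travel":[0,-0.0565,-0.0146],"rotation":[0,0,0]}
    - {"travel":[0,-0.0565,-0.0146],"rotation":[0,0,0]}
    - {"travel":[0,-0.0565,-0.0146],"rotation":[0,0,0]}
    - {"travel":[0,-0.0565,-0.0146],"rotation":[0,0,0]}
    - {"travel":[0,-0.0565,-0.0146],"rotation":[0,0,0]}
    - {"travel":[0,-0.0565,-0.0146],"rotation":[0,0,0]}
    - {"travel":[0,-0.05,-0.0146],"rotation":[0,0,0]}
    - {"travel":[0,0,0],"rotation":[0,0,0]}

```text
clock: 2.65
eef_pos: [0.5345, 0.3713, 0.2271]
orientation: [-2.174, 0.111, 2.169]
force: [-0.5, 0.2, 0.5]
finger_gap: 0.0852
```

Run:
```python
from h import *
plan((.544,.353,.21),-96)
s,p,im=snap("wrist","w1")
print(proj(p,[[.544,.354,.062],[.544,.353,.126]]))
cv2.imwrite("pics/w1b.png",cv2.resize(im,(800,600),interpolation=2))
```

```text
t 2.65 pos [0.5345 0.3713 0.2271] yaw -95.7 gap 0.0852 F [-0.54  0.17  0.46] 
 total [ 0.0172  0.0173 -0.0112] 1 rows [ 0.0172  0.0173 -0.0112] rot [ 0.3  -0.13 -0.13]
[[299.32417183 182.01327531]
 [305.52177299 201.15270641]]
```

View pics/w1b.png

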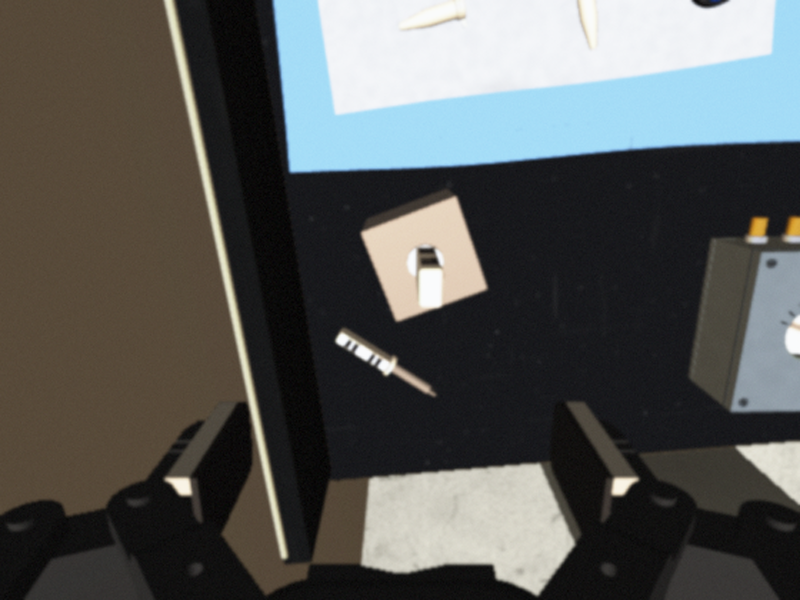

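The wrist view shows the stand top with corners at (361,232), (457,196), (487,289) and (398,321). The handle's top face spans about (419,267) to (442,306), nearly square to the image, so the handle's flats match the jaws. The decoy lies on the bench at (385,360). The side wall is close by on the left.

Run:
```python
from h import *
p=camera_params("wrist");k=560/800
st=back(p,np.float64([(361,232),(457,196),(487,289),(398,321)])*k,.062);print(st.mean(0).round(4),np.linalg.norm(np.diff(st,axis=0),axis=1).round(4))
h=back(p,np.float64([(419,267),(442,267),(442,306),(419,306)])*k,.126);print(h.round(4).tolist(),h.mean(0))
im=cv2.imread("pics/w1.png");c=im[160:240,240:350]
w=(c.min(2)>225).astype(np.uint8);n,l,s,cc=cv2.connectedComponentsWithStats(w)
for i in range(1,n):
    if s[i][4]>60:
        r=cv2.minAreaRect(np.argwhere(l==i)[:,::-1].astype(np.float32));q=cv2.boxPoints(r)+[240,160]
        P=back(p,q,.126);print(s[i],P.round(4).tolist(),P.mean(0).round(4),np.linalg.norm(np.diff(P,axis=0),axis=1).round(4),[np.degrees(np.arctan2(*(P[j+1]-P[j])[[1,0]])).round(1) for j in (0,1)])
plan((.5435,.355,.15),-96)
```

```text
[0.5431 0.3535 0.062 ] [0.0605 0.06   0.0589]
[[0.5545, 0.359, 0.126], [0.5534, 0.3479, 0.126], [0.5337, 0.3495, 0.126], [0.5349, 0.3608, 0.126]] [0.54411611 0.35428995 0.126     ]
[45 15  6 18 82] [[0.5634, 0.3639, 0.126], [0.563, 0.3605, 0.126], [0.5511, 0.3616, 0.126], [0.5515, 0.365, 0.126]] [0.5573 0.3628 0.126 ] [0.0034 0.0119 0.0035] [np.float64(-95.8), np.float64(174.7)]
[ 54  29  15  26 383] [[0.553, 0.3586, 0.126], [0.552, 0.349, 0.126], [0.5339, 0.3504, 0.126], [0.535, 0.3603, 0.126]] [0.5435 0.3546 0.126 ] [0.0097 0.0181 0.0099] [np.float64(-95.8), np.float64(175.5)]
t 2.7 pos [0.5341 0.3699 0.2273] yaw -95.75 gap 0.0855 F [-0.98 -0.71  0.22] 
 total [ 0.0773  0.0136 -0.0106] 2 rows [ 0.0387  0.0068 -0.0053] rot [ 0.25 -0.12 -0.17]
```

Call:
arm_command:
  deltas:
    - {"travel":[0,0.0145,-0.0105],"rotation":[0,0,0]}
    - {"travel":[0.03,0,0],"rotation":[0,0,0]}
    - {"travel":[0.03,0,0],"rotation":[0,0,0]}
    - {"travel":[0,0,0],"rotation":[0,0,0]}
    - {"travel":[0,0,0],"rotation":[0,0,0]}
  jaw: 90

```text
clock: 3.32
eef_pos: [0.5463, 0.3449, 0.1695]
orientation: [-2.174, 0.121, 2.162]
force: [0.9, -0.3, 0.1]
finger_gap: 0.0553
```

Run:
```python
from h import *
plan((.5437,.3543,.079),-95.3)
```

```text
t 3.33 pos [0.5463 0.3449 0.1695] yaw -96.15 gap 0.0553 F [ 0.88 -0.28  0.12] 
 total [ 0.0904 -0.0094  0.0041] 2 rows [ 0.0452 -0.0047  0.0021] rot [-0.85 -0.33 -0.22]
```

Call:
arm_command:
  deltas:
    - {"travel":[0,-0.0094,0.004],"rotation":[-0.8,-0.3,-0.2]}
    - {"travel":[0,0,0],"rotation":[0,0,0]}
    - {"travel":[0.02,0,0],"rotation":[0,0,0]}
    - {"travel":[0,0,0],"rotation":[0,0,0]}

```text
clock: 3.82
eef_pos: [0.5446, 0.3556, 0.1516]
orientation: [-2.178, 0.098, 2.168]
force: [-0.8, -0.4, -0.7]
finger_gap: 0.0551
```

Run:
```python
from h import *
plan((.5437,.3543,.079),-95.3)
```

```text
t 3.83 pos [0.5446 0.3556 0.1516] yaw -95.29 gap 0.0551 F [-0.79 -0.37 -0.66] 
 total [0.0726 0.0015 0.0011] 2 rows [0.0363 0.0007 0.0005] rot [ 0.01 -0.26  0.13]
```

Call:
arm_command:
  deltas:
    - {"travel":[0.03,0.0015,0.001],"rotation":[0,-0.2,0.1]}
    - {"travel":[0.03,0,0],"rotation":[0,0,0]}
    - {"travel":[0,0,0],"rotation":[0,0,0]}
    - {"travel":[0,0,0],"rotation":[0,0,0]}

```text
clock: 4.32
eef_pos: [0.5442, 0.3548, 0.0909]
orientation: [-2.176, 0.099, 2.172]
force: [-0.4, 0.3, 0.4]
finger_gap: 0.0552
```

Run:
```python
from h import *
plan((.5437,.3543,.079),-95.3)
```

```text
t 4.33 pos [0.5442 0.3548 0.0909] yaw -95.25 gap 0.0552 F [-0.39  0.31  0.37] 
 total [0.0119 0.0006 0.0004] 1 rows [0.0119 0.0006 0.0004] rot [ 0.05 -0.11  0.05]
```

Call:
arm_command:
  deltas:
    - {"travel":[0.012,0.0005,0.0005],"rotation":[0,0,0]}
    - {"travel":[0,0,0],"rotation":[0,0,0]}
    - {"travel":[0,0,0],"rotation":[0,0,0]}

```text
clock: 4.7
eef_pos: [0.5451, 0.355, 0.0809]
orientation: [-2.18, 0.097, 2.167]
force: [0.5, -0.3, 0.6]
finger_gap: 0.0558
```

Call:
arm_command:
  deltas:
    - {"travel":[0,0,0],"rotation":[0,0,0]}
    - {"travel":[0,0,0],"rotation":[0,0,0]}
    - {"travel":[0,0,0],"rotation":[0,0,0]}
    - {"travel":[0,0,0],"rotation":[0,0,0]}
    - {"travel":[0,0,0],"rotation":[0,0,0]}
    - {"travel":[0,0,0],"rotation":[0,0,0]}
  jaw: 255
  grip_force: 80

```text
clock: 5.45
eef_pos: [0.5456, 0.3553, 0.0819]
orientation: [-2.181, 0.096, 2.165]
force: [0.8, -0.5, 0.1]
finger_gap: 0.011
```

Run:
```python
from h import *
plan((.5437,.3543,.079),-95.3)
```

```text
t 5.45 pos [0.5456 0.3553 0.0819] yaw -95.24 gap 0.011 F [ 0.83 -0.55  0.11] 
 total [0.0029 0.0011 0.0019] 1 rows [0.0029 0.0011 0.0019] rot [ 0.06 -0.39  0.2 ]
```

Call:
arm_command:
  deltas:
    - {"travel":[-0.03,0,0],"rotation":[0,0,0]}
    - {"travel":[-0.03,0,0],"rotation":[0,0,0]}
    - {"travel":[-0.03,0,0],"rotation":[0,0,0]}
    - {"travel":[-0.02,0,0],"rotation":[0,0,0]}
    - {"travel":[0,0,0],"rotation":[0,0,0]}
    - {"travel":[0,0,0],"rotation":[0,0,0]}

```text
clock: 6.2
eef_pos: [0.5439, 0.3543, 0.1921]
orientation: [-2.178, 0.098, 2.17]
force: [-0.1, 0.0, -1.7]
finger_gap: 0.0111
```

Run:
```python
from h import *
plan((.47,.106,.2),-95.3)
```

```text
t 6.2 pos [0.5439 0.3543 0.1921] yaw -95.25 gap 0.0111 F [-0.15  0.04 -1.72] 
 total [-0.0085  0.254   0.0508] 5 rows [-0.0017  0.0508  0.0102] rot [ 0.05 -0.22  0.1 ]
```

Call:
arm_command:
  deltas:
    - {"travel":[0,0.05,0.01],"rotation":[0,0,0]}
    - {"travel":[0,0.05,0.01],"rotation":[0,0,0]}
    - {"travel":[0,0.05,0.01],"rotation":[0,0,0]}
    - {"travel":[0,0.05,0.01],"rotation":[0,0,0]}
    - {"travel":[0,0.03,0.008],"rotation":[0,0,0]}
    - {"travel":[0,0.01,0],"rotation":[0,0,0]}
    - {"travel":[0,0,0],"rotation":[0,0,0]}

```text
clock: 7.08
eef_pos: [0.4673, 0.1132, 0.1817]
orientation: [-2.164, 0.1, 2.187]
force: [0.4, -0.3, -0.6]
finger_gap: 0.0114
```

Call:
arm_command:
  deltas:
    - {"travel":[0,0,0],"rotation":[-10.5,0,0]}
    - {"travel":[0,0,0],"rotation":[-10.5,0,0]}
    - {"travel":[0,0,0],"rotation":[-10.5,0,0]}
    - {"travel":[0,0,0],"rotation":[-10.5,0,0]}
    - {"travel":[0,0,0],"rotation":[-10.5,0,0]}
    - {"travel":[0,0,0],"rotation":[-10.5,0,0]}
    - {"travel":[0,0,0],"rotation":[0,0,0]}
    - {"travel":[0,0,0],"rotation":[0,0,0]}

```text
clock: 8.07
eef_pos: [0.4692, 0.1223, 0.1789]
orientation: [1.585, 0.916, -1.604]
force: [-0.8, -0.2, -0.5]
finger_gap: 0.0113
```

Run:
```python
from h import *
plan((.4685,.106,.17),-28.5)
s,p,im=snap("wrist","w2")
e=s["eef_pos"];print(proj(p,[e+[0,0,.039-.019*0],e-[0,0,.075],[.4685,.1065,.055]]))
cv2.imwrite("pics/w2b.png",cv2.resize(im,(800,600),interpolation=2))
```

```text
t 8.07 pos [0.4692 0.1223 0.1789] yaw -30.71 gap 0.0113 F [-0.76 -0.21 -0.53] 
 total [0.0088 0.0079 0.0143] 1 rows [0.0088 0.0079 0.0143] rot [-2.21  0.25  0.77]
[[278.8474946  342.93137987]
 [282.09053916 228.20085008]
 [292.32295058 223.79496143]]
```

View pics/w2b.png

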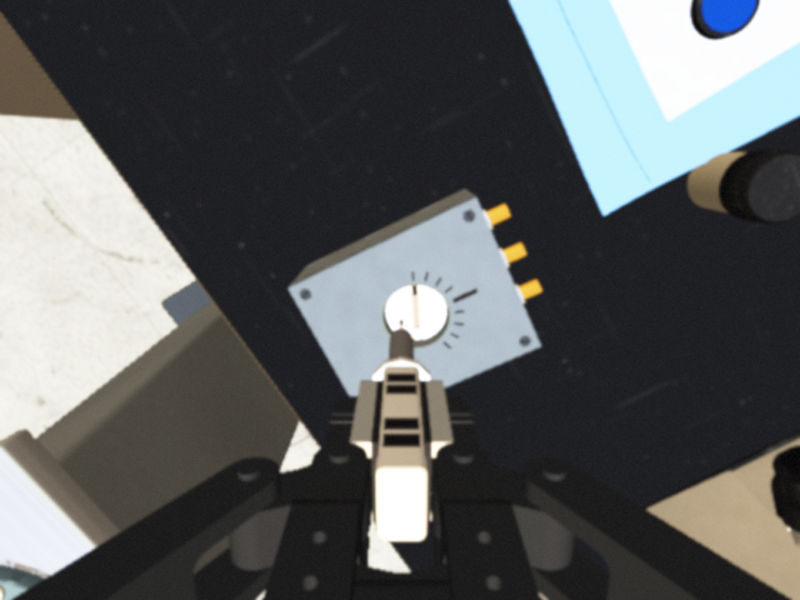

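The wrist view shows the tool gripped straight. The blade tip is at about (402,322), the bore at about (416,312), the pointer at (415,289) and the index bar at (465,295). I'll enlarge the bore next.

Run:
```python
import cv2
im=cv2.imread("pics/w2.png");cv2.imwrite("pics/w2c.png",cv2.resize(im[180:255,245:345],(800,600),interpolation=2))
```

```text
(no output)
```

View pics/w2c.png

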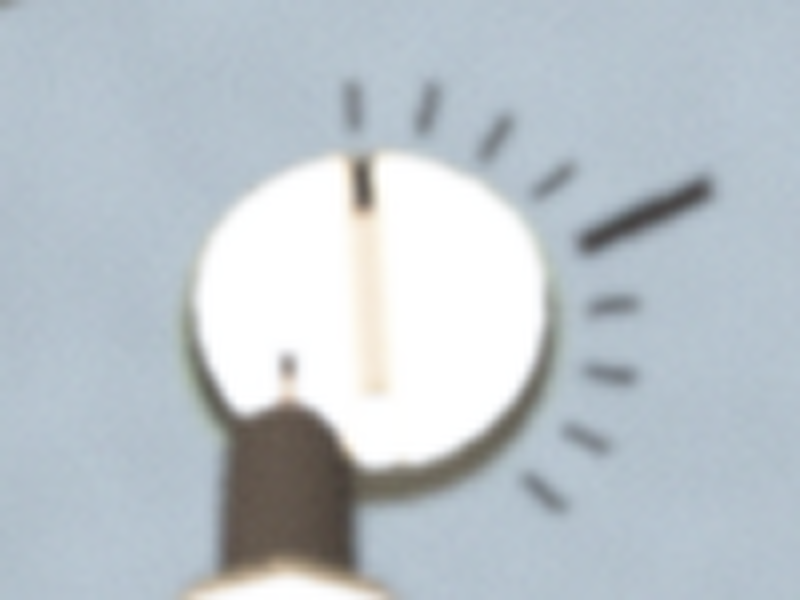

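Run:
```python
from h import *
from scipy.optimize import least_squares
p=camera_params("wrist");s=telemetry.read_state();e=s["eef_pos"];M=R.from_rotvec(s["orientation"]).as_matrix()
c=lambda L:np.float64(L)/8+[245,180]
fwd=-M[:,2]
print("fwd",fwd.round(3),M[:,0].round(3))
tip=e+.075*M[:,0]
print("tip pred",tip, proj(p,[tip,tip+.006*fwd,tip+.006*fwd-.008*M[:,0]]),"obs",c([(288,352),(288,400)]))
bar=back(p,c([(583,245),(710,187)]),.055);m=back(p,c([(373,325)]),.055)[0]
d=bar[1]-bar[0];d/=np.linalg.norm(d);print("bar",bar.round(4).tolist(),"yaw",np.degrees(np.arctan2(d[1],d[0])),"len",np.linalg.norm(bar[1]-bar[0]),"centre from bar",bar.mean(0)-.029*d,"mouth",m)
k=.7;cr=back(p,np.float64([(289,289),(470,192),(541,347)])*k,.055);print("corners",cr.round(4).tolist(),np.linalg.norm(np.diff(cr,axis=0),axis=1),"ctr",(cr[0]+cr[2])/2)
for z in(.031,.035,.039,.043,.047):
    q=back(p,c([(369,302),(361,212),(377,392),(360,160)]),z);v=q[1]-q[2];print(z,q[0].round(4),"slot",np.linalg.norm(v).round(4),np.degrees(np.arctan2(v[1],v[0])).round(1),"pointer r",np.linalg.norm(q[3]-q[0]).round(4))
```

```text
fwd [ 0.51   0.86  -0.005] [-0.014  0.003 -1.   ]
tip pred [0.46807148 0.12248521 0.10388046] [[280.4832731  228.70084715]
 [280.47634706 219.77823413]
 [280.46982375 223.86265039]] obs [[281. 224.]
 [281. 230.]]
bar [[0.4908, 0.1057, 0.055], [0.504, 0.1047, 0.055]] yaw -4.626308282864482 len 0.013272580454592913 centre from bar [0.46849748 0.10754854 0.055     ] mouth [0.46931358 0.10896083 0.055     ]
corners [[0.4178, 0.1565, 0.055], [0.5254, 0.1519, 0.055], [0.5192, 0.0581, 0.055]] [0.10774994 0.0940373 ] ctr [0.46848147 0.10729035 0.055     ]
0.031 [0.4665 0.1042 0.031 ] slot 0.0201 64.6 pointer r 0.0156
0.035 [0.4671 0.1054 0.035 ] slot 0.0198 64.6 pointer r 0.0154
0.039 [0.4677 0.1065 0.039 ] slot 0.0195 64.6 pointer r 0.0151
0.043 [0.4683 0.1077 0.043 ] slot 0.0193 64.6 pointer r 0.0149
0.047 [0.4689 0.1089 0.047 ] slot 0.019 64.6 pointer r 0.0147
```

Run:
```python
from h import *
plan((.4695,.1091,.142),-26.5)
```

```text
t 8.12 pos [0.4691 0.1223 0.1789] yaw -30.69 gap 0.0113 F [ 0.    0.61 -0.67] 
 total [0.0368 0.0075 0.011 ] 1 rows [0.0368 0.0075 0.011 ] rot [-4.19  0.24  0.78]
```

Call:
arm_command:
  deltas:
    - {"travel":[0,0.0075,0.011],"rotation":[-4.2,0.25,0.8]}
    - {"travel":[0,0,0],"rotation":[0,0,0]}
    - {"travel":[0.018,0,0],"rotation":[0,0,0]}
    - {"travel":[0.018,0,0],"rotation":[0,0,0]}
    - {"travel":[0,0,0],"rotation":[0,0,0]}
    - {"travel":[0,0,0],"rotation":[0,0,0]}

```text
clock: 8.88
eef_pos: [0.4711, 0.1106, 0.1432]
orientation: [1.552, 0.946, -1.548]
force: [-0.3, 0.3, 0.1]
finger_gap: 0.0113
```

Run:
```python
from h import *
plan((.4695,.1091,.142),-26.5)
```

```text
t 8.88 pos [0.4711 0.1106 0.1432] yaw -27.21 gap 0.0113 F [-0.32  0.3   0.13] 
 total [ 0.0012 -0.0007  0.0021] 1 rows [ 0.0012 -0.0007  0.0021] rot [-0.71 -0.12 -0.07]
```

Call:
arm_command:
  deltas:
    - {"travel":[0.001,-0.0007,0.002],"rotation":[-0.7,0,0]}
    - {"travel":[0,0,0],"rotation":[0,0,0]}
    - {"travel":[0,0,0],"rotation":[0,0,0]}

```text
clock: 9.25
eef_pos: [0.4705, 0.1092, 0.1438]
orientation: [1.545, 0.952, -1.537]
force: [0.1, 0.4, 0.2]
finger_gap: 0.0109
```

Run:
```python
from h import *
plan((.4695,.1091,.142),-26.5)
s,p,im=snap("wrist","w3")
cv2.imwrite("pics/w3c.png",cv2.resize(im[165:255,230:350],(800,600),interpolation=2))
e=s["eef_pos"];M=R.from_rotvec(s["orientation"]).as_matrix();f=-M[:,2];t=e+.075*M[:,0]-.0023*f
b=np.array([.4685,.107,.042])
for n,X in(("tip",t),("tipfront",t+.006*f),("bladetop",t+.006*f-.008*M[:,0]),("disc",b),("slot+",b+.01*f),("slot-",b-.01*f)):print(n,((proj(p,X)[0]-[230,165])*600/90).round(0))
```

```text
t 9.25 pos [0.4705 0.1092 0.1438] yaw -26.52 gap 0.0109 F [0.14 0.43 0.2 ] 
 total [ 0.0018 -0.0008  0.0006] 1 rows [ 0.0018 -0.0008  0.0006] rot [-0.02 -0.19 -0.2 ]
tip [336. 447.]
tipfront [336. 388.]
bladetop [336. 416.]
disc [326. 369.]
slot+ [326. 279.]
slot- [326. 457.]
```

View pics/w3c.png

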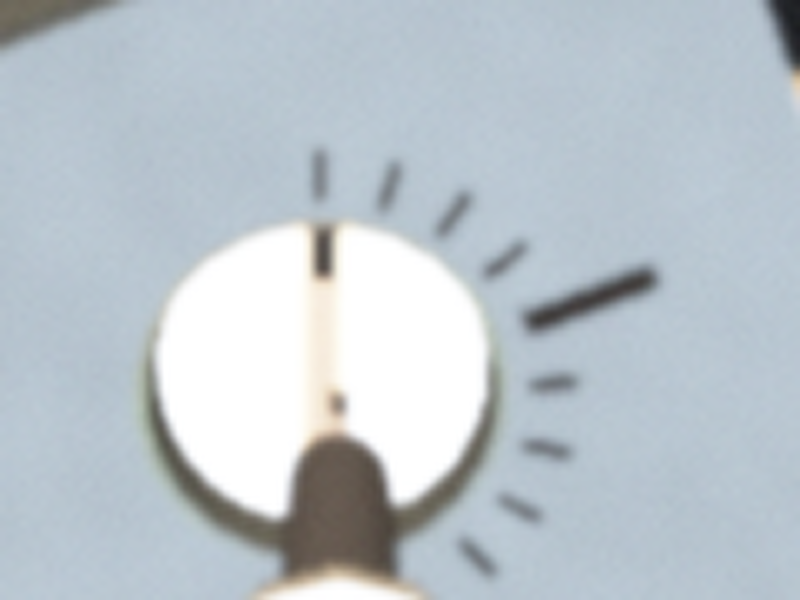

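The crop shows the slot running vertically at column 323, so the yaw is aligned. The blade tip is at (338,393), about 1.5 mm right of the slot. The pointer is at (323,252) and the index bar at (590,300).

Call:
arm_command:
  deltas:
    - {"travel":[0,-0.0015,0.0005],"rotation":[0,0,0]}
    - {"travel":[0,0,0],"rotation":[0,0,0]}
    - {"travel":[0.01,0,0],"rotation":[0,0,0]}
    - {"travel":[0,0,0],"rotation":[0,0,0]}
    - {"travel":[0,0,0],"rotation":[0,0,0]}

```text
clock: 9.93
eef_pos: [0.4687, 0.1095, 0.1328]
orientation: [1.545, 0.952, -1.537]
force: [-0.8, 0.3, -0.5]
finger_gap: 0.0111
```

Run:
```python
from h import *
plan((.469,.1103,.13),-26.5)
s,p,im=snap("wrist","w4")
cv2.imwrite("pics/w4c.png",cv2.resize(im[165:255,230:350],(800,600),interpolation=2))
```

```text
t 9.93 pos [0.4687 0.1095 0.1328] yaw -26.53 gap 0.0111 F [-0.79  0.27 -0.53] 
 total [ 0.0028 -0.0001 -0.0009] 1 rows [ 0.0028 -0.0001 -0.0009] rot [-0.03 -0.18 -0.18]
```

View pics/w4c.png

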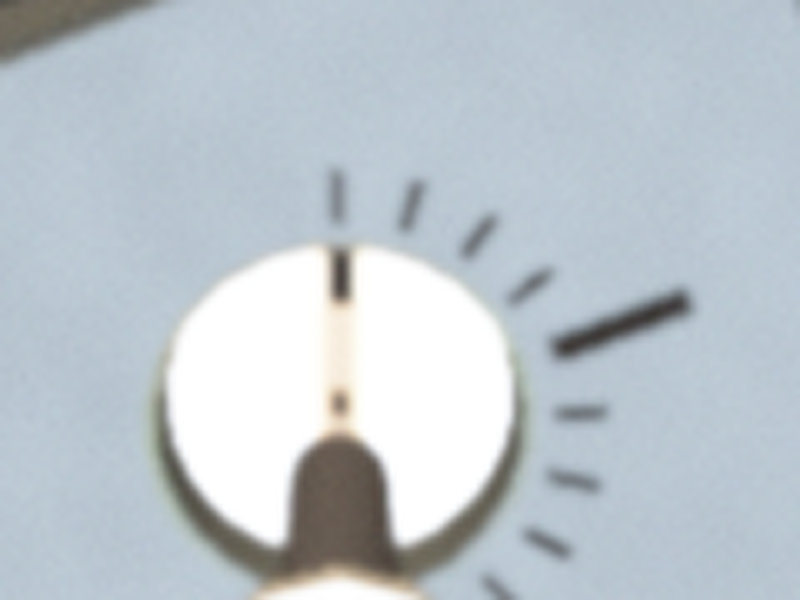

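The crop shows the blade tip at (340,403), centred on the slot line at column 340. Starting the descent.

Call:
arm_command:
  deltas:
    - {"travel":[0.008,0,0],"rotation":[0,0,0]}
    - {"travel":[0,0,0],"rotation":[0,0,0]}
    - {"travel":[0.0015,0,0],"rotation":[0,0,0]}
    - {"travel":[0.0015,0,0],"rotation":[0,0,0]}

```text
clock: 10.48
eef_pos: [0.4687, 0.1095, 0.1211]
orientation: [1.545, 0.952, -1.537]
force: [-0.2, -0.4, -0.2]
finger_gap: 0.0109
```

Call:
arm_command:
  deltas:
    - {"travel":[0.0015,0,0],"rotation":[0,0,0]}
    - {"travel":[0.0015,0,0],"rotation":[0,0,0]}

```text
clock: 10.72
eef_pos: [0.4688, 0.1095, 0.118]
orientation: [1.545, 0.952, -1.537]
force: [0.4, -0.4, -0.5]
finger_gap: 0.011
```

Call:
arm_command:
  deltas:
    - {"travel":[0.0012,0,0],"rotation":[0,0,0]}
    - {"travel":[0.0012,0,0],"rotation":[0,0,0]}

```text
clock: 10.98
eef_pos: [0.4689, 0.1095, 0.1157]
orientation: [1.545, 0.952, -1.537]
force: [-2.0, 0.3, 4.0]
finger_gap: 0.0109
```

Call:
arm_command:
  deltas:
    - {"travel":[0.0012,0,0],"rotation":[0,0,0]}
    - {"travel":[0.0012,0,0],"rotation":[0,0,0]}

```text
clock: 11.22
eef_pos: [0.4692, 0.1096, 0.1144]
orientation: [1.545, 0.952, -1.537]
force: [-3.8, 0.6, 8.9]
finger_gap: 0.0111
```

Call:
arm_command:
  deltas:
    - {"travel":[-0.001,-0.0007,0],"rotation":[0,0,0]}
    - {"travel":[0,0,0],"rotation":[0,0,0]}

```text
clock: 11.48
eef_pos: [0.469, 0.1096, 0.1161]
orientation: [1.545, 0.951, -1.536]
force: [-1.5, -1.6, 1.9]
finger_gap: 0.0108
```

Run:
```python
from h import *
plan((.469,.1095,.115),-26.5)
s,p,im=snap("wrist","w5")
cv2.imwrite("pics/w5c.png",cv2.resize(im[165:255,230:350],(800,600),interpolation=2))
```

```text
t 11.47 pos [0.469  0.1096 0.1161] yaw -26.5 gap 0.0108 F [-1.51 -1.57  1.93] 
 total [0.0011 0.0001 0.0001] 1 rows [0.0011 0.0001 0.0001] rot [-0.   -0.18 -0.27]
```

View pics/w5c.png

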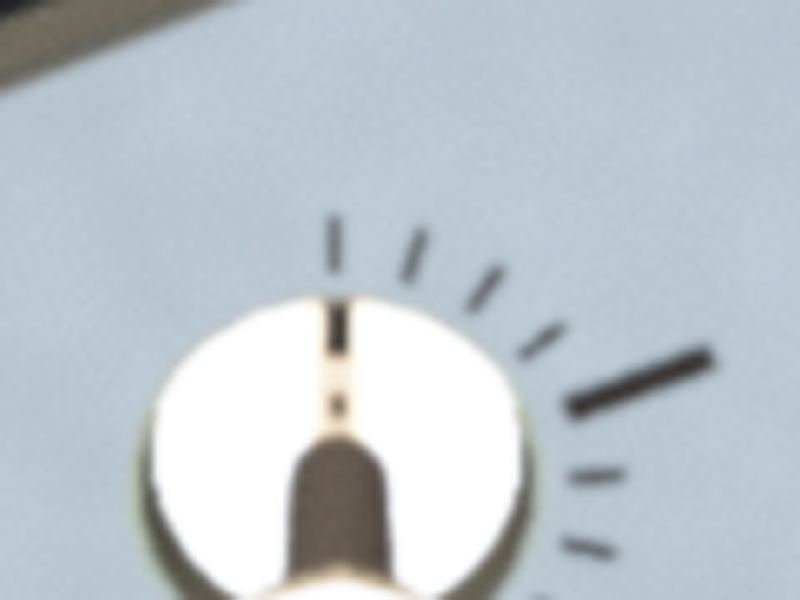

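The crop shows the blade at (338,403) inside the slot line at column 337, about 4 mm from the slot end, so it is centred. Pressing again.

Call:
arm_command:
  deltas:
    - {"travel":[0.001,0,0],"rotation":[0,0,0]}
    - {"travel":[0.0003,0,0],"rotation":[0,0,0]}

```text
clock: 11.78
eef_pos: [0.4691, 0.1096, 0.1151]
orientation: [1.545, 0.951, -1.536]
force: [-2.6, -0.3, 6.0]
finger_gap: 0.011
```

Call:
arm_command:
  deltas:
    - {"travel":[0,0,0],"rotation":[0,0,0]}
    - {"travel":[0,0,0],"rotation":[0,0,0]}

```text
clock: 12.02
eef_pos: [0.4691, 0.1096, 0.1153]
orientation: [1.545, 0.951, -1.536]
force: [-1.6, -0.7, 5.6]
finger_gap: 0.0114
```

Call:
arm_command:
  deltas:
    - {"travel":[0.0001,0.0002,0],"rotation":[5,0,0]}
    - {"travel":[0.0001,0.0002,0],"rotation":[5,0,0]}
    - {"travel":[0.0001,0.0002,0],"rotation":[5,0,0]}
    - {"travel":[0.0001,0.0002,0],"rotation":[5,0,0]}

```text
clock: 12.52
eef_pos: [0.4699, 0.1095, 0.1153]
orientation: [1.789, 0.7, -1.778]
force: [-1.9, -0.5, 4.8]
finger_gap: 0.0108
```

Run:
```python
from h import *
plan((.4685,.107,.115),-26.5)
s=telemetry.read_state();print(s["wrist_torque"])
M=R.from_rotvec(s["orientation"]).as_matrix();print("tip",s["eef_pos"]+.075*M[:,0]+.0023*M[:,2])
```

```text
t 12.53 pos [0.4699 0.1095 0.1153] yaw -47.1 gap 0.0108 F [-1.86 -0.46  4.75] 
 total [0.0003 0.0009 0.0027] 1 rows [0.0003 0.0009 0.0027] rot [-20.6   -0.25  -0.2 ]
[-0.12619943  0.41566514  0.04811728]
tip [0.46863664 0.10803242 0.04032199]
```

Call:
arm_command:
  deltas:
    - {"travel":[0.0003,0.0002,0],"rotation":[5,0,0]}
    - {"travel":[0.0001,0.0002,0],"rotation":[5,0,0]}
    - {"travel":[0.0001,0.0002,0],"rotation":[5,0,0]}
    - {"travel":[0.0001,0.0002,0],"rotation":[5,0,0]}
    - {"travel":[0.0001,0.0002,0],"rotation":[5,0,0]}

```text
clock: 13.15
eef_pos: [0.4705, 0.1085, 0.1153]
orientation: [2.066, 0.31, -2.056]
force: [-2.1, -0.7, 4.7]
finger_gap: 0.0109
```

Run:
```python
from h import *
plan((.4685,.107,.115),-26.5)
s,p,im=snap("wrist","w6")
print(s["wrist_torque"])
M=R.from_rotvec(s["orientation"]).as_matrix();print("tip",s["eef_pos"]+.075*M[:,0]+.0023*M[:,2])
cv2.imwrite("pics/w6c.png",cv2.resize(im[165:255,230:350],(800,600),interpolation=2))
```

```text
t 13.15 pos [0.4705 0.1085 0.1153] yaw -72.92 gap 0.0109 F [-2.14 -0.68  4.66] 
 total [0.0003 0.0009 0.0024] 1 rows [0.0003 0.0009 0.0024] rot [-46.42  -0.25  -0.14]
[-0.13482735  0.52724386 -0.00466991]
tip [0.46866332 0.1079005  0.04027454]
```

View pics/w6c.png

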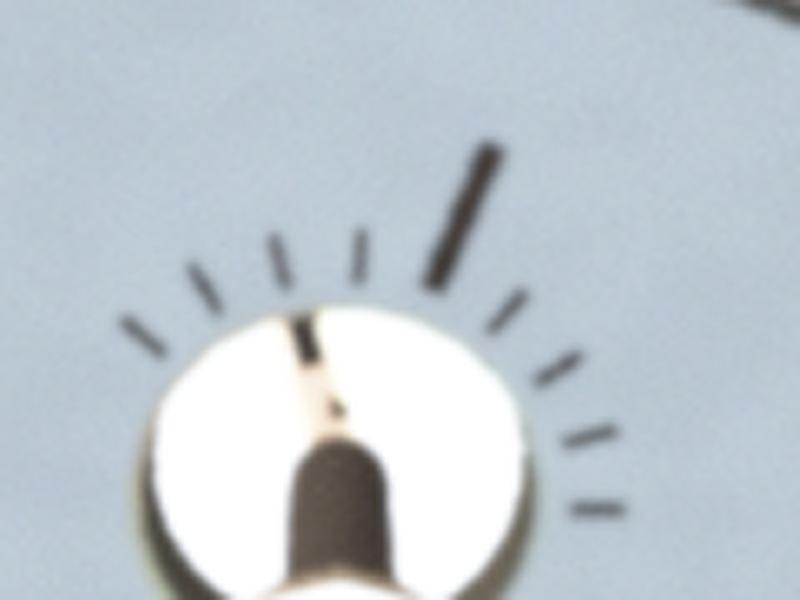

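The crop shows the pointer running from (300,318) to (314,360), about level with the 0.6 rad tick (280,262). The trimmer does follow, lagging the hand by 12-13°. I'll measure it numerically.

```bash
cat >> h.py <<'E'
def pointer(name,zd=.0425):
    s,p,im=snap("wrist",name);g=im.astype(float).mean(2)
    def polar(c,z,rs,th):
        X=np.array([[c[0]+r*np.cos(t),c[1]+r*np.sin(t),z] for r in rs for t in th]);uv=proj(p,X).astype(np.float32)
        return cv2.remap(g.astype(np.float32),uv[:,0].reshape(len(rs),-1),uv[:,1].reshape(len(rs),-1),1)
    th=np.radians(np.arange(-60,90,.5))
    best=None   # centre+yaw from index bar: darkest 22..36 mm bar
    for dx in np.arange(-.003,.0031,.0005):
        for dy in np.arange(-.003,.0031,.0005):
            c=np.array([.4685,.1073])+[dx,dy]
            t9=-.079+np.arange(-4,5)*.3; k=[0,1,2,3,5,6,7,8]
            v=polar(c,.055,np.arange(.0225,.036,.001),[-.079]).mean()+polar(c,.055,np.arange(.0215,.026,.001),t9[k]).mean()+polar(c,.055,[.0205,.0375],[-.079]).mean()*-.3
            if best is None or v<best[0]: best=(v,c)
    c=best[1];P=polar(c,zd,np.arange(.012,.0162,.0005),th).mean(0)
    i=P.argmin();w=np.clip(P[max(0,i-14):i+15].max()*.7+P[i]*.3-P,0,None);w[np.abs(np.arange(len(P))-i)>14]=0
    print("centre",c,"min",P[i].round(0),"median",np.median(P).round(0),"trimmer rad",round(float((w*th).sum()/w.sum()+.079),3))
E
python3 - <<'E'
from h import *
p=camera_params("wrist");c=lambda L:np.float64(L)*90/600+[230,165]
bar=back(p,c([(432,285),(491,148)]),.055);d=bar[1]-bar[0];L=np.linalg.norm(d);d/=L
m=bar.mean(0)-.029*d;q=back(p,c([(300,318),(314,360)]),.0425)
for cc in(m,np.array([.4685,.1073,0])):print(cc,L,np.arctan2(d[1],d[0]),[np.arctan2(*(x-cc)[[1,0]])+.079 for x in q],[np.linalg.norm((x-cc)[:2]) for x in q])
pointer("w7")
E
```

```text
[0.46829017 0.10808681 0.055     ] 0.01324039509063037 -0.08881043097462146 [np.float64(0.6138777363208461), np.float64(0.5866130934291282)] [np.float64(0.014379243523052023), np.float64(0.01006646795058745)]
[0.4685 0.1073 0.    ] 0.01324039509063037 -0.08881043097462146 [np.float64(0.6675169645371783), np.float64(0.6633787588530432)] [np.float64(0.014620812121547696), np.float64(0.010295878741159134)]
centre [0.4685 0.1083] min 120.0 median 248.0 trimmer rad 0.621
```

Call:
arm_command:
  deltas:
    - {"travel":[0.0004,0.0002,0],"rotation":[5,0,0]}
    - {"travel":[0.0001,0.0002,0],"rotation":[5,0,0]}
    - {"travel":[0.0001,0.0002,0],"rotation":[5,0,0]}
    - {"travel":[0.0001,0.0002,0],"rotation":[5,0,0]}
    - {"travel":[0.0001,0.0002,0],"rotation":[4,0,0]}
    - {"travel":[0.0001,0.0001,0],"rotation":[3,0,0]}

```text
clock: 14.0
eef_pos: [0.4705, 0.1074, 0.1152]
orientation: [-2.127, 0.198, 2.119]
force: [-2.0, -0.5, 5.2]
finger_gap: 0.011
```

Run:
```python
from h import *
plan((.4685,.107,.115),-26.5)
pointer("w8")
```

```text
t 14.0 pos [0.4705 0.1074 0.1152] yaw -100.7 gap 0.011 F [-1.97 -0.55  5.24] 
 total [0.0002 0.0007 0.0019] 1 rows [0.0002 0.0007 0.0019] rot [-7.42e+01 -2.20e-01 -7.00e-02]
centre [0.4685 0.1083] min 121.0 median 248.0 trimmer rad 0.14
```

Call:
arm_command:
  deltas:
    - {"travel":[0.0003,0.0002,0],"rotation":[4,0,0]}
    - {"travel":[0.0001,0.0001,0],"rotation":[3,0,0]}
    - {"travel":[0.0001,0,0],"rotation":[0.5,0,0]}
    - {"travel":[0.0001,0,0],"rotation":[0,0,0]}

```text
clock: 14.55
eef_pos: [0.4705, 0.107, 0.1153]
orientation: [-2.049, 0.333, 2.043]
force: [-1.4, -1.0, 5.0]
finger_gap: 0.011
```

Run:
```python
from h import *
plan((.4685,.107,.115),-26.5)
pointer("w9")
im=cv2.imread("pics/w9.png");cv2.imwrite("pics/w9c.png",cv2.resize(im[165:255,230:350],(800,600),interpolation=2))
```

```text
t 14.55 pos [0.4705 0.107  0.1153] yaw -108.57 gap 0.011 F [-1.44 -1.    5.03] 
 total [0.0002 0.0006 0.0019] 1 rows [0.0002 0.0006 0.0019] rot [-8.207e+01 -1.900e-01 -6.000e-02]
centre [0.4685 0.1083] min 118.0 median 248.0 trimmer rad -0.001
```

View pics/w9c.png

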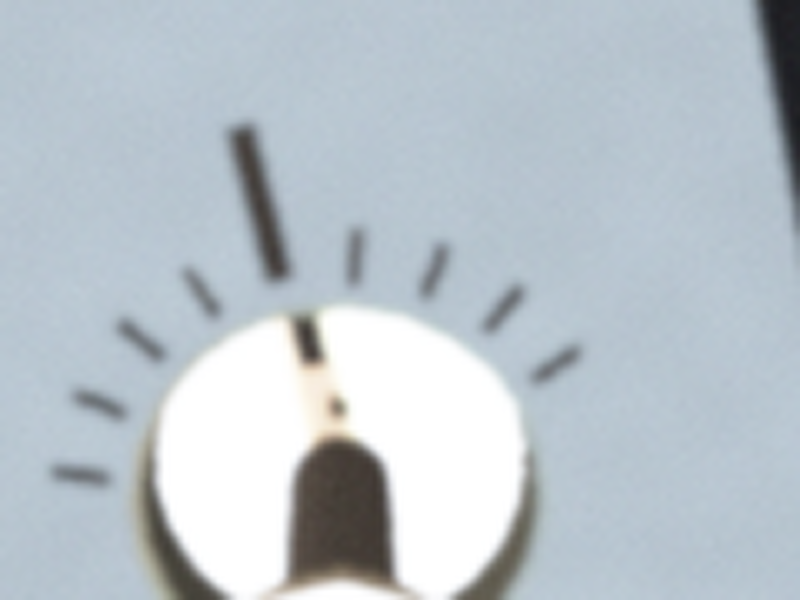

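The crop shows the index bar from (242,128) to (278,278) and the pointer from (302,318) to (314,360). They look near alignment, but the box top and the trimmer disc are at different depths, so I'll cross-check with a fit to the disc's rim.

```bash
cat > chk.py <<'E'
from h import *
from scipy.optimize import least_squares
import sys
def check(f):
    p=camera_params("wrist");g=cv2.imread(f).astype(float).mean(2)
    gi=lambda uv:cv2.remap(g.astype(np.float32),uv[:,0:1].astype(np.float32),uv[:,1:].astype(np.float32),1)[:,0]
    c0=np.array([.4685,.1078])
    # bar direction: darkness centroid across the bar, per radius
    def line(rs,z,a0,w):
        out=[]
        for r in rs:
            o=np.arange(-w,w,.0001);X=np.c_[c0[0]+r*np.cos(a0)-o*np.sin(a0),c0[1]+r*np.sin(a0)+o*np.cos(a0),0*o+z]
            v=gi(proj(p,X));k=np.clip(np.median(v)*.9-v,0,None);out.append((r,(k*o).sum()/k.sum()))
        q=np.array(out);s,b=np.polyfit(*q.T,1);return a0+np.arctan(s),b,q
    ab,bb,_=line(np.arange(.024,.034,.001),.055,-.079,.003)
    for zd in(.039,.0425,.046):
        P=[]
        for t in np.radians(np.arange(-70,66,4)):   # upper rim, far side from the shank
            a=t-.079;r=np.arange(.0145,.0195,.0001);X=np.c_[c0[0]+r*np.cos(a),c0[1]+r*np.sin(a),0*r+zd]
            v=gi(proj(p,X))
            if v[:8].min()<235: continue
            i=np.argmax(v<225)
            if i: P.append(X[i,:2])
        P=np.array(P);s=least_squares(lambda x:np.hypot(*(P-x[:2]).T)-x[2],[*c0,.017],loss="soft_l1",f_scale=3e-4).x
        dbar=bb+(c0-s[:2])@[-np.sin(ab),np.cos(ab)]
        ap,bp,q=line(np.arange(.012,.0155,.0005),zd,-.079,.005)
        pt=np.array([c0+r*np.array([np.cos(-.079),np.sin(-.079)])+o*np.array([np.sin(.079),np.cos(.079)]) for r,o in q]).mean(0)
        d=pt-s[:2];print(zd,len(P),"disc c",s.round(4),"bar ang",ab.round(3),"pointer-by-rim-centre",(np.arctan2(d[1],d[0])-ab).round(3),"by own direction",(ap-ab).round(3))
check(sys.argv[1])
E
python3 chk.py pics/w9.png
```

```text
0.039 9 disc c [0.4636 0.1098 0.0194] bar ang -0.082 pointer-by-rim-centre nan by own direction nan
0.0425 18 disc c [0.4648 0.1094 0.0191] bar ang -0.082 pointer-by-rim-centre -0.045 by own direction -0.008
0.046 30 disc c [0.466  0.109  0.0188] bar ang -0.082 pointer-by-rim-centre -0.045 by own direction -0.016chk.py:13: RuntimeWarning: invalid value encountered in scalar divide
  v=gi(proj(p,X));k=np.clip(np.median(v)*.9-v,0,None);out.append((r,(k*o).sum()/k.sum()))
```

```bash
sed -i 's/for zd in(.039,.0425,.046):/for zd,zp in((.055,.041),(.055,.0425),(.055,.044)):/; s/bp,q=line(np.arange(.012,.0155,.0005),zd/bp,q=line(np.arange(.012,.0155,.0005),zp/; s/np.arange(-70,66,4)/np.arange(-80,76,4)/' chk.py; python3 chk.py pics/w9.png
```

```text
0.055 35 disc c [0.4704 0.1074 0.017 ] bar ang -0.082 pointer-by-rim-centre nan by own direction nan
0.055 35 disc c [0.4704 0.1074 0.017 ] bar ang -0.082 pointer-by-rim-centre 0.071 by own direction -0.008
0.055 35 disc c [0.4704 0.1074 0.017 ] bar ang -0.082 pointer-by-rim-centre 0.059 by own direction -0.026chk.py:13: RuntimeWarning: invalid value encountered in scalar divide
  v=gi(proj(p,X));k=np.clip(np.median(v)*.9-v,0,None);out.append((r,(k*o).sum()/k.sum()))
```

Call:
arm_command:
  deltas:
    - {"travel":[0.0001,0,0],"rotation":[0,0,0]}
    - {"travel":[0.0001,0,0],"rotation":[0,0,0]}
    - {"travel":[0,-0.0002,0],"rotation":[-5,0,0]}
    - {"travel":[-0.003,0,0],"rotation":[0,0,0]}
    - {"travel":[-0.01,0,0],"rotation":[0,0,0]}
    - {"travel":[-0.02,0,0],"rotation":[0,0,0]}
    - {"travel":[-0.03,0,0],"rotation":[0,0,0]}
    - {"travel":[-0.02,0,0],"rotation":[0,0,0]}
    - {"travel":[0,0,0],"rotation":[0,0,0]}
    - {"travel":[0,0,0],"rotation":[0,0,0]}

```text
clock: 15.85
eef_pos: [0.4697, 0.1074, 0.2007]
orientation: [-2.094, 0.253, 2.09]
force: [0.2, 0.4, -1.4]
finger_gap: 0.0112
```

Run:
```python
from h import *
plan((.5437,.3543,.2),-100)
s,p,im=snap("wrist","w10")
cv2.imwrite("pics/w10c.png",cv2.resize(im[170:260,220:340],(800,600),interpolation=2))
T=camera("top")[:,:,::-1];cv2.imwrite("pics/top10.png",T)
```

```text
t 15.85 pos [0.4697 0.1074 0.2007] yaw -103.9 gap 0.0112 F [ 0.18  0.38 -1.44] 
 total [ 0.0012 -0.2574 -0.0126] 5 rows [ 0.0002 -0.0515 -0.0025] rot [-3.9  -0.11  0.09]
```

View pics/w10c.png

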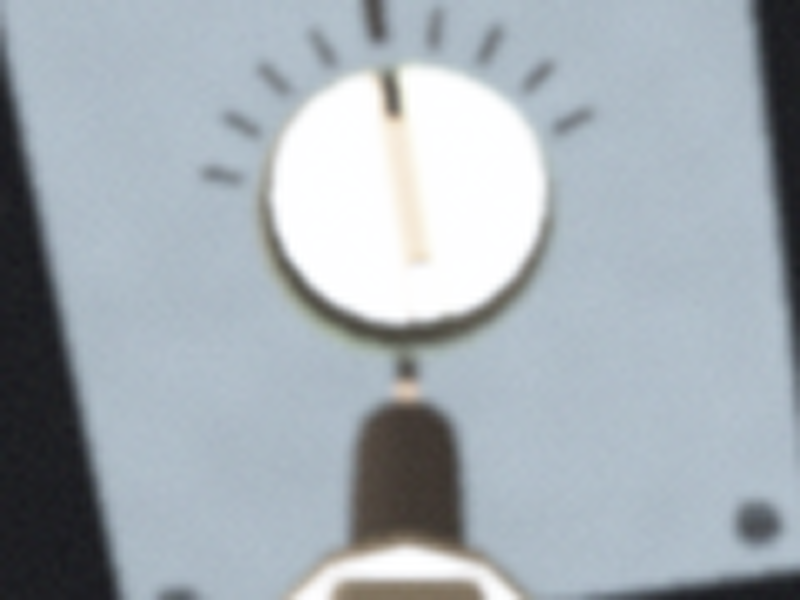

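The crop shows the freed trimmer. The pointer is at (390,90), the slot runs down to (420,262), and the index bar's lower end is at (376,38), right next to the pointer.

```bash
cat > chk2.py <<'E'
from h import *
p=camera_params("wrist");im=cv2.imread("pics/w10.png").astype(np.float32);g=im[:,:,0]
def line(rs,z,a,w,c):
    for _ in range(3):
        q=[]
        for r in rs:
            o=np.arange(-w,w,.0001);X=np.c_[c[0]+r*np.cos(a)-o*np.sin(a),c[1]+r*np.sin(a)+o*np.cos(a),0*o+z]
            uv=proj(p,X).astype(np.float32);v=cv2.remap(g,uv[:,0:1],uv[:,1:],1)[:,0];k=np.clip(np.percentile(v,80)-8-v,0,None);q.append((r,(k*o).sum()/max(k.sum(),1)))
        s,b=np.polyfit(*np.array(q).T,1);c=c+b*np.array([-np.sin(a),np.cos(a)]);a+=np.arctan(s)
    return a,c
c0=np.array([.469,.1078])
ab,cb=line(np.arange(.024,.0345,.001),.055,-.079,.003,c0)
for z in(.040,.043,.046):
    a,c=line(np.arange(-.007,.0155,.001),z,-.079,.004,c0)
    print(z,"bar",ab.round(4),cb.round(4),"slot",a.round(4),c.round(4),"trimmer",(a-ab).round(4))
# explicit pixels from the crop
k=lambda L:np.float64(L)*.15+[220,170]
q=back(p,k([(390,72),(420,262)]),.043);d=q[0]-q[1];print("manual slot",np.arctan2(d[1],d[0]),np.linalg.norm(d))
E
python3 chk2.py
```

```text
0.04 bar -0.0791 [0.469 0.108] slot -0.0862 [0.4691 0.1085] trimmer -0.0071
0.043 bar -0.0791 [0.469 0.108] slot -0.0868 [0.469  0.1084] trimmer -0.0077
0.046 bar -0.0791 [0.469 0.108] slot -0.0871 [0.469  0.1083] trimmer -0.008
manual slot -0.09070661649207143 0.025409646109713614
```

Call:
arm_command:
  deltas:
    - {"travel":[0,-0.05,-0.003],"rotation":[-4,0,0]}
    - {"travel":[0,-0.05,-0.003],"rotation":[-4,0,0]}
    - {"travel":[0,-0.05,-0.005],"rotation":[0,0,0]}
    - {"travel":[0,-0.04,-0.004],"rotation":[0,0,0]}
    - {"travel":[0,-0.02,0],"rotation":[0,0,0]}
    - {"travel":[0,-0.01,0],"rotation":[0,0,0]}
    - {"travel":[0,0,0],"rotation":[0,0,0]}

```text
clock: 16.82
eef_pos: [0.516, 0.3259, 0.1933]
orientation: [-2.161, 0.116, 2.179]
force: [-0.5, -0.7, -0.1]
finger_gap: 0.011
```

Run:
```python
from h import *
plan((.5456,.3553,.17),-95.2)
```

```text
t 16.82 pos [0.516  0.3259 0.1933] yaw -95.9 gap 0.011 F [-0.48 -0.75 -0.07] 
 total [ 0.023  -0.0324 -0.0266] 1 rows [ 0.023  -0.0324 -0.0266] rot [-0.7   0.45 -0.24]
```

Call:
arm_command:
  deltas:
    - {"travel":[0,-0.016,-0.013],"rotation":[-0.7,0.4,-0.2]}
    - {"travel":[0,-0.014,-0.012],"rotation":[0,0,0]}
    - {"travel":[0,0,0],"rotation":[0,0,0]}
    - {"travel":[0,0,0],"rotation":[0,0,0]}

```text
clock: 17.32
eef_pos: [0.5443, 0.3484, 0.1929]
orientation: [-2.172, 0.107, 2.177]
force: [0.1, -0.9, 0.1]
finger_gap: 0.0108
```

Run:
```python
from h import *
plan((.5456,.3553,.165),-95.2)
```

```text
t 17.32 pos [0.5443 0.3484 0.1929] yaw -95.46 gap 0.0108 F [ 0.08 -0.92  0.05] 
 total [ 0.0279 -0.0071 -0.0007] 1 rows [ 0.0279 -0.0071 -0.0007] rot [-0.26  0.13 -0.2 ]
```

Call:
arm_command:
  deltas:
    - {"travel":[0,-0.007,-0.0007],"rotation":[-0.2,0.1,-0.2]}
    - {"travel":[0,0,0],"rotation":[0,0,0]}
    - {"travel":[0.025,0,0],"rotation":[0,0,0]}
    - {"travel":[0,0,0],"rotation":[0,0,0]}
    - {"travel":[0,0,0],"rotation":[0,0,0]}

```text
clock: 17.95
eef_pos: [0.5456, 0.3547, 0.1694]
orientation: [-2.175, 0.099, 2.172]
force: [-0.3, -0.3, -0.9]
finger_gap: 0.0108
```

Run:
```python
from h import *
plan((.5456,.3553,.085),-95.2)
s,p,im=snap("wrist","w11")
st=np.array([.5437,.354,.062])
M=R.from_rotvec(s["orientation"]).as_matrix();t=s["eef_pos"]+.075*M[:,0]+.0023*M[:,2];print("tip",t)
```

```text
t 17.95 pos [0.5456 0.3547 0.1694] yaw -95.29 gap 0.0108 F [-0.34 -0.26 -0.94] 
 total [ 0.0844 -0.0005  0.0001] 2 rows [ 0.0422 -0.0003  0.0001] rot [-0.09 -0.07  0.05]
tip [0.54339434 0.35494595 0.09440143]
```

Call:
arm_command:
  deltas:
    - {"travel":[0.025,-0.0003,0],"rotation":[0,0,0]}
    - {"travel":[0,0,0],"rotation":[0,0,0]}
    - {"travel":[0.006,0,0],"rotation":[0,0,0]}
    - {"travel":[0.006,0,0],"rotation":[0,0,0]}
    - {"travel":[0.006,0,0],"rotation":[0,0,0]}

```text
clock: 18.62
eef_pos: [0.548, 0.3562, 0.1308]
orientation: [-2.18, 0.096, 2.165]
force: [-2.6, -0.4, 0.8]
finger_gap: 0.011
```

Run:
```python
from h import *
plan((.5455,.355,.1),-95.2)
```

```text
t 18.62 pos [0.548  0.3562 0.1308] yaw -95.27 gap 0.011 F [-2.62 -0.38  0.84] 
 total [0.0307 0.0015 0.0026] 1 rows [0.0307 0.0015 0.0026] rot [-0.07 -0.41  0.23]
```

Call:
arm_command:
  deltas:
    - {"travel":[0,0.0012,0.0026],"rotation":[0,-0.4,0.2]}
    - {"travel":[0,0,0],"rotation":[0,0,0]}
    - {"travel":[0.015,0,0],"rotation":[0,0,0]}
    - {"travel":[0,0,0],"rotation":[0,0,0]}

```text
clock: 19.12
eef_pos: [0.545, 0.355, 0.1142]
orientation: [-2.174, 0.1, 2.175]
force: [1.1, 0.3, -0.7]
finger_gap: 0.0111
```

Run:
```python
from h import *
plan((.5455,.355,.085),-95.2)
```

```text
t 19.12 pos [0.545  0.355  0.1142] yaw -95.27 gap 0.0111 F [ 1.1   0.31 -0.7 ] 
 total [ 0.0292  0.     -0.0005] 1 rows [ 0.0292  0.     -0.0005] rot [-0.07  0.02  0.01]
```

Call:
arm_command:
  deltas:
    - {"travel":[0.014,0,0],"rotation":[0,0,0]}
    - {"travel":[0,0,0],"rotation":[0,0,0]}
    - {"travel":[0.013,0,0],"rotation":[0,0,0]}
    - {"travel":[0,0,0],"rotation":[0,0,0]}

```text
clock: 19.62
eef_pos: [0.5448, 0.3549, 0.0847]
orientation: [-2.173, 0.1, 2.175]
force: [-0.7, 0.7, -1.1]
finger_gap: 0.0111
```

Call:
arm_command:
  deltas:
    - {"travel":[0.0015,0,0],"rotation":[0,0,0]}
    - {"travel":[0.0015,0,0],"rotation":[0,0,0]}

```text
clock: 19.88
eef_pos: [0.5452, 0.3551, 0.0819]
orientation: [-2.174, 0.1, 2.175]
force: [-0.5, -0.1, 0.0]
finger_gap: 0.0109
```

Call:
arm_command:
  deltas:
    - {"travel":[0.001,0,0],"rotation":[0,0,0]}
    - {"travel":[0.0008,0,0],"rotation":[0,0,0]}

```text
clock: 20.12
eef_pos: [0.5453, 0.3551, 0.0818]
orientation: [-2.174, 0.1, 2.174]
force: [-3.2, -0.7, 5.7]
finger_gap: 0.011
```

Call:
arm_command:
  deltas:
    - {"travel":[0,0,0],"rotation":[0,0,0]}
    - {"travel":[0,0,0],"rotation":[0,0,0]}
    - {"travel":[0,0,0],"rotation":[0,0,0]}
    - {"travel":[0,0,0],"rotation":[0,0,0]}
    - {"travel":[0,0,0],"rotation":[0,0,0]}
  jaw: 90

```text
clock: 20.75
eef_pos: [0.5458, 0.3553, 0.0817]
orientation: [-2.175, 0.099, 2.173]
force: [-0.5, -0.4, -0.2]
finger_gap: 0.055
```

Call:
arm_command:
  deltas:
    - {"travel":[-0.02,0,0],"rotation":[0,0,0]}
    - {"travel":[-0.03,0,0],"rotation":[0,0,0]}
    - {"travel":[-0.04,0,0],"rotation":[0,0,0]}
    - {"travel":[-0.04,0,0],"rotation":[0,0,0]}
    - {"travel":[0,0.02,0.01],"rotation":[0,0,0]}
    - {"travel":[0,0,0],"rotation":[0,0,0]}
    - {"travel":[0,0,0],"rotation":[0,0,0]}

```text
clock: 21.62
eef_pos: [0.5355, 0.3371, 0.2252]
orientation: [-2.182, 0.095, 2.162]
force: [-0.0, 0.8, 0.0]
finger_gap: 0.0552
```

Run:
```python
from h import *
plan((.5437,.3543,.2),-95.2)
s,p,im=snap("wrist","w12")
pt=proj(p,[[.5437,.3543,.126]])[0].astype(int);print("exp px",pt)
x0,y0=np.maximum(pt-[60,60],0);c=im[y0:y0+120,x0:x0+120]
w=(c.min(2)>225).astype(np.uint8);n,l,st,cc=cv2.connectedComponentsWithStats(w)
for i in range(1,n):
    if st[i][4]>60:
        q=cv2.boxPoints(cv2.minAreaRect(np.argwhere(l==i)[:,::-1].astype(np.float32)))+[x0,y0]
        for z in (.126,.119):
            P=back(p,q,z);print(st[i],z,P.mean(0).round(4),np.linalg.norm(np.diff(P,axis=0),axis=1).round(4))
# top view: compare stand/bystander/box regions with the start
a=cv2.imread("pics/top0.png");b=camera("top")[:,:,::-1];cv2.imwrite("pics/top12.png",b)
d=cv2.absdiff(a,b).max(2)
for nm,(u,v,r) in dict(filter=(250,157,10),lens=(287,170,12),carton=(388,277,16),stand=(158,215,20)).items():print(nm,int((d[v-r:v+r,u-r:u+r]>40).sum()))
```

```text
t 21.62 pos [0.5355 0.3371 0.2252] yaw -95.26 gap 0.0552 F [-0.01  0.8   0.02] 
 total [ 0.0253 -0.0177 -0.0064] 1 rows [ 0.0253 -0.0177 -0.0064] rot [-0.06 -0.5   0.29]
exp px [256 209]
[71 33  6 18 78] 0.126 [0.5561 0.3437 0.126 ] [0.0034 0.012  0.0035]
[71 33  6 18 78] 0.119 [0.5545 0.3441 0.119 ] [0.0035 0.0123 0.0036]
[ 51  48  15  26 382] 0.126 [0.5435 0.3559 0.126 ] [0.0097 0.0182 0.0099]
[ 51  48  15  26 382] 0.119 [0.5416 0.3566 0.119 ] [0.01   0.0187 0.0102]
[22 98 11 10 63] 0.126 [0.5141 0.382  0.126 ] [0.005 0.007 0.005]
[22 98 11 10 63] 0.119 [0.5113 0.3835 0.119 ] [0.0051 0.0072 0.0051]
filter 0
lens 0
carton 0
stand 349
```

```bash
python3 -c "
from station import hand_in;print(hand_in())"
```

```text
the job is handed in; nothing more can be done
None
```

I set the trimmer to the index mark, put the tool back in its stand with the gripper released and clear, and handed the job in at about 21.7 s of the 61 s allowed. No verdict was reported.

**Trimming:** While turning I pressed with about 5 N, with a peak reading of 8.9 N on first contact. I turned the trimmer clockwise from about +1.19 rad.

**Last checks:**
- **Trimmer:** with the tool lifted out, the full slot read −0.008 rad from the index mark (limit ±0.09). While the tool was still pressed, the main reading was −0.001 rad. Two rougher readings based on the disc's rim disagreed, at −0.045 and +0.06 to +0.07. I didn't rely on them because the rim fits gave the wrong size for the disc.
- **Tool in the stand:** the last downward push met about 6 N as the collar came down on the stand, at the same height as when I gripped it. After release, the top of the handle looked the same size as at the start and sat about 1.3 mm from where it began. This was measured in the image only, because I had used all 12 picture views.
- **Bystanders:** the filter, lens case and carton showed no change in the top view.
- **Stand area:** the same comparison did show changed pixels there. I took these to be the arm hanging over it and did not confirm that.

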